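# Show a cleaned pump filter to the inspection camera

### The job

Pick up the tall drain-pump filter by the wing grip on its cap and hold it upright in the air above the round rubber disc of the inspection camera, its cage level with the lens, to show its three slotted sides one after the other, keeping it still for a second each time: first its left side (on the left as you look from the filter out along its tongue), then the tongue side, then its right side. Then stand it upright in the shallow steel tray, setting it down gently, and let go. Leave the short filter where it is.

Things in the scene. Friction and masses are not known exactly. Their poses are not given: they have to be found in the camera images.
- tall_filter: Tall drain-pump filter, loose, 100-170 g, upright (mm): white slotted cage 46 across, 80 high; grey cap 66 across, z 80-94; on it a wing grip 44 long (x), 14 thick (y), z 94-126. A steel tongue 20 wide on the cap's rim reaches 52 from the axis along +x. Origin: centre of the underside; z up, x to the tongue side, y its left side, -y its right side; the back (-x) is a closed wall.
- short_filter: Bystander filter with the same cap, wing and tongue but a short cage 45 mm high; 91 mm high in all. Loose. Origin: centre of its underside; z up, x to its tongue.
- camera_stand: Fixed camera: foot plate 90 wide, 6 thick, x -40 to 170; white housing 80 wide, 106 high, x -38 to -8; black lens in front. A black rubber disc, 70 across, top at z 8, is centred at x 120, y 0. Origin: on the table below the lens front; x out of the lens over the disc, z up; lens centre at z 70. Filter's cage is level with the lens when its underside is 30 above the table (mm).
- tray: Fixed shallow steel tray, open on top, 160 mm along x, 130 mm along y, rim 14 mm high, walls and floor 4 mm thick. Origin: centre of its underside, on the table; z up. The filter may stand anywhere on its floor, turned any way.

How it is judged:
On the way, in this order (a step that is already met when the one before it is completed fails the run):
1. Tall filter held over the disc, left (+y) side to the lens: axis within 20 mm of disc centre each way, underside 10-50 mm up, upright in 11 deg, side square in 15 deg, still 0.7 s (x of tall_filter in the frame of camera_stand between 0.1 and 0.14 m and y of tall_filter in the frame of camera_stand between -0.02 and 0.02 m and z of tall_filter in the frame of camera_stand between 0.01 and 0.05 m and angle between tall_filter's own z axis and vertical below 0.2 rad and angle between the y axis of tall_filter and the x axis of camera_stand, either way round below 0.26 rad and linear speed of tall_filter below 0.05 m/s and contact force between tall_filter and the fingers above 0.5 N and y of camera_stand in the frame of tall_filter above 0.06 m), for 0.7 s.
2. Then with its tongue (+x) side to the lens: same limits (x of tall_filter in the frame of camera_stand between 0.1 and 0.14 m and y of tall_filter in the frame of camera_stand between -0.02 and 0.02 m and z of tall_filter in the frame of camera_stand between 0.01 and 0.05 m and angle between tall_filter's own z axis and vertical below 0.2 rad and angle between the x axis of tall_filter and the x axis of camera_stand, either way round below 0.26 rad and linear speed of tall_filter below 0.05 m/s and contact force between tall_filter and the fingers above 0.5 N and x of camera_stand in the frame of tall_filter above 0.06 m), for 0.7 s.
3. Then with its right (-y) side to the lens: same limits (x of tall_filter in the frame of camera_stand between 0.1 and 0.14 m and y of tall_filter in the frame of camera_stand between -0.02 and 0.02 m and z of tall_filter in the frame of camera_stand between 0.01 and 0.05 m and angle between tall_filter's own z axis and vertical below 0.2 rad and angle between the y axis of tall_filter and the x axis of camera_stand, either way round below 0.26 rad and linear speed of tall_filter below 0.05 m/s and contact force between tall_filter and the fingers above 0.5 N and y of camera_stand in the frame of tall_filter below -0.06 m), for 0.7 s.
At the end, for the whole second after the job is handed in: The tall filter stands upright (within 10 deg), released and at rest, on the floor of the steel tray, wholly inside its rim (axis within 60 mm along and 45 mm across of the tray's centre); the short filter is within 30 mm of where it was (x of tall_filter in the frame of tray between -0.06 and 0.06 m and y of tall_filter in the frame of tray between -0.045 and 0.045 m and z of tall_filter in the frame of tray between 0 and 0.01 m and angle between tall_filter's own z axis and vertical below 0.18 rad and linear speed of tall_filter below 0.02 m/s and contact force between tall_filter and the fingers below 0.05 N and distance of short_filter from where it was at the start of the episode below 0.03 m); the robot touches nothing.
It fails at once if The short filter is shifted 30 mm or more (distance of short_filter from where it was at the start of the episode above 0.03 m).
It fails at once if The tall filter is dropped (not held by the fingers and moving faster than 0.5 m/s) (contact force between tall_filter and the fingers below 0.05 N and linear speed of tall_filter above 0.5 m/s).
It also fails if it takes over 58 s, if anything falls off the work surface, if the arm or the gripper's body presses on something with over 40 N, if the wrist force passes 120 N, or if a joint passes its speed limit or range.

### The arm

A 6-joint arm with a two-finger parallel gripper is mounted at the origin on the work surface. World frame = base frame: x ahead of the robot, y to its left, z up, the work surface at z = 0. Lengths are in m, angles in rad, forces in N, time in s.
With the tool pointing down it reaches from about 0.3 to 0.775 m from the base axis. Payload 14.6 kg.
Tool frame: the origin (TCP) lies between the finger pads; the fingertips stand ctrl.tip_extent ahead of it and the grasp point (between the pads) lies 3 mm ahead of it (ctrl.tip_extent is the distance from the TCP to the fingertips, in m); z points along the fingers, y is the line along which they close (so a half turn about z gives the same grasp; the last joint's range is limited). The gripper opens to 94 mm and grips with 3 to 60 N. Pads are 16 mm wide; open, the fingers measure 119 mm over their backs; the gripper's body (75 mm by 177 mm) begins 78 mm behind the grasp point.
Start: joints at [-1.369, 0.3, 1.521, -0, 1.321, -0.067], TCP at [0.146, -0.53, 0.227] pointing down, gripper open.
Joint ranges: [-3.03, 3.03], [-0.79, 2.21], [0.23, 2.52], [-1.04, 4.18], [0, 3.07], [-2.55, 2.55]. Speed limits (rad/s): [2.22, 2.22, 2.57, 3.14, 3.14, 3.14].

### API

Orientations are given as [roll, pitch, yaw] about the fixed x, y, z axes, in that order (R = Rz(yaw) Ry(pitch) Rx(roll)).
In Python, from station import ctrl, camrig, hand_in gives the robot as it stands (ctrl), with the cameras (camrig) and the job as plain functions.
- The arm moves only by the tool send_path, called after ">>>" by a JSON object that holds its "op" and its "data". Schema: {"type":"object","properties":{"increments":{"type":"array","items":{"type":"object","properties":{"dx":{"type":"number"},"dy":{"type":"number"},"dz":{"type":"number"},"ax":{"type":"number"},"ay":{"type":"number"},"az":{"type":"number"}},"additionalProperties":false},"minItems":1,"maxItems":10},"jaw":{"type":"number"},"force":{"type":"number"},"only":{"type":"string"},"quiet":{"type":"boolean"},"lines":{"type":"string"}},"required":["increments"],"additionalProperties":false}. increments is a list of rows, 1 to 10 of them, each an object with the fields dx, dy, dz (the shift in shares of the most that a row can go, 1 being 50 mm), ax, ay, az (a rotation vector in a scale on which 1.0 is pi rad); a field left out counts as zero; each row shifts and turns the commanded pose from where the row before left it, along the tool's axes as they then stand; what a row does not reach is not made up. A row lasts 1/10 s, in which the tool goes at most 0.05 m and 0.15 rad, less where a joint would pass 70% of its speed; a pose out of reach is approached as far as the arm can. jaw is the finger opening in m, set as the call begins (left out keeps the last). The fingers move at their own pace and stop on an object; force is the grip in N (left out, the last holds). Time passes only in rows, so rows that do not move let the fingers close. The tool returns the time, the measured TCP pose, the force, the opening and the grip force at its end. only (a regular expression) keeps the lines of the reply that match it, lines (a string "A,B") keeps lines A to B, and quiet returns only ok. A shift or turn number past 1, either way, is cut back to 1. Input that does not fit is refused with a message, and nothing moves.
- ctrl.get_obs(): the state, without advancing time (a new reading comes with each control period).
- camrig.camera(name): name is "scene" or "top" or "wrist"; returns a dict with "pixels" (420x560x3 uint8, blue, green, red), "fx", "fy", "cx", "cy" (pixels), "extrinsics" (4x4, takes a point from camera to world coordinates). Camera axes: x right, y up, looking along -z (the intrinsics and any distortion apply to the point x, -y, -z); pixel columns grow to the right and rows downward; lengths in m; the calibration is good to about 2 mm. A picture is of the moment at which its call begins. There is no depth.
- hand_in(): hands the job in; it is judged then, once.
The state is a dict: "time_s": time; "qpos": joint angles; "joint_vel": joint speeds; "tau": joint torques, N m; "ee_pos": TCP position; "eef_rot": TCP orientation; "force": force on the tool from outside, world axes, zero at the start; "moment": the same for the moment, N m; "grip_width": finger opening in m; "grip_force": force on a finger pad.
Only numpy, scipy, OpenCV 4.12 (cv2) and the standard library are available. Lean on these libraries where they do the work, as an engineer would, in place of code of your own. Each camera call takes 0.05 s, during which the arm holds its last target. There are 200 camera calls.

## Working session

There is one attempt and no reset: what is moved stays moved. The work goes in short steps, Python scripts to look and compute and a tool call to move; the robot and the scene stay as the last step left them, time stands still between calls to the robot, and variables do not carry over. Pictures are saved under pics/ and viewed, at most 10 in all, crops included, and the job is handed in when it is done.

```bash
mkdir -p pics; ls; cat > h.py <<'E'
import numpy as np, cv2
from station import ctrl, camrig, hand_in
def ray(c,u,v):
    E=np.array(c["extrinsics"]); d=np.array([(u-c["cx"])/c["fx"],-(v-c["cy"])/c["fy"],-1.])
    return E[:3,3],E[:3,:3]@d
def onz(c,u,v,z):
    o,d=ray(c,u,v); return o+d*(z-o[2])/d[2]
def proj(c,p):
    E=np.array(c["extrinsics"]); q=E[:3,:3].T@(np.array(p)-E[:3,3])
    return c["cx"]+c["fx"]*q[0]/-q[2], c["cy"]-c["fy"]*q[1]/-q[2]
E
python3 - <<'E'
from h import *
import pickle
print(ctrl.tip_extent, ctrl.get_obs())
for n in ["top","scene"]:
    c=camrig.camera(n); pickle.dump(c,open(n+".pkl","wb")); cv2.imwrite(f"pics/{n}0.png",c["pixels"])
    print(n,[k for k in c],c["fx"],c["cx"],c["cy"],np.round(c["extrinsics"],3))
E
```

```text
pics
station.py
0.022 {'time_s': 0.0, 'qpos': array([-1.36861617e+00,  3.00467465e-01,  1.52157991e+00,  2.65881765e-05,
        1.32069889e+00, -6.65746229e-02]), 'joint_vel': array([ 6.29330827e-04,  1.84498542e-04,  2.28898356e-03,  1.71468964e-03,
       -1.50282934e-05, -1.16454175e-03]), 'tau': array([-3.67568151e-03, -5.31814563e+01, -3.52741063e+01,  7.06866989e-02,
        2.43681466e-02, -1.27103090e-04]), 'ee_pos': array([ 0.14601133, -0.53001936,  0.22688881]), 'eef_rot': array([-3.14044331e+00, -1.02440842e-04,  2.68748127e-01]), 'force': array([ 0.01421905, -0.04223149,  0.55680989]), 'moment': array([-0.00342781, -0.02588785, -0.00546362]), 'grip_force': 0.0, 'grip_width': 0.09409002652193003}
top ['pixels', 'fx', 'fy', 'cx', 'cy', 'extrinsics'] 432.9549548140294 279.50459387143803 206.11783687865497 [[ 0.007  0.996 -0.087  0.439]
 [-1.     0.006 -0.007 -0.018]
 [-0.007  0.087  0.996  1.061]
 [ 0.     0.     0.     1.   ]]
scene ['pixels', 'fx', 'fy', 'cx', 'cy', 'extrinsics'] 540.4491216692447 283.7128097156388 203.94884397546616 [[-0.29  -0.738  0.609  1.298]
 [ 0.957 -0.235  0.171  0.198]
 [ 0.017  0.632  0.775  0.993]
 [ 0.     0.     0.     1.   ]]
```

View pics/top0.png

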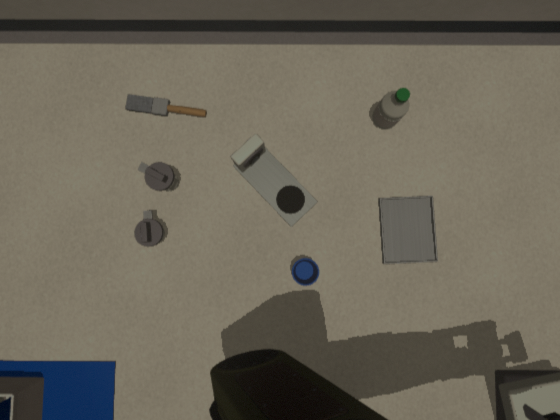

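View pics/scene0.png

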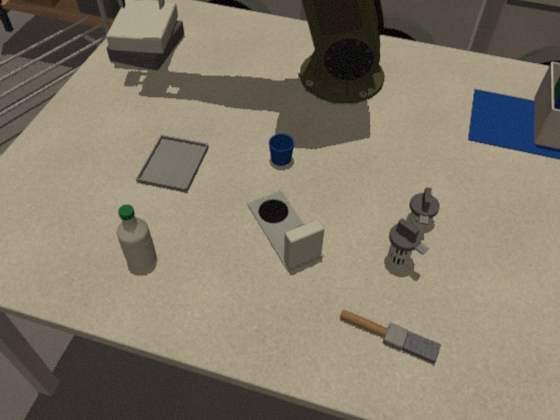

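The top view shows the tall filter at about (159,176) with its tongue up-left at (143,168). The short filter is at (150,232), the disc at (290,199), the housing at (248,150) and the tray at (408,229). The scene view agrees: the tall cap is at (404,238) and its tongue at (420,247). I'll enlarge these.

```bash
python3 - <<'E'
from h import *
import pickle
t=pickle.load(open("top.pkl","rb"));s=pickle.load(open("scene.pkl","rb"))
def crop(c,u,v,w,h,k): return cv2.resize(np.clip(c["pixels"][v:v+h,u:u+w]*1.6,0,255).astype('uint8'),None,fx=k,fy=k,interpolation=cv2.INTER_CUBIC)
a=crop(t,120,145,66,50,6); a2=crop(s,380,210,66,50,6); b=crop(t,220,130,110,83,3.6) ; d=crop(t,365,180,110,83,3.6)
A=np.zeros((600,800,3),'uint8')
A[:300,:396]=a;A[:300,400:796]=a2;A[301:301+b.shape[0],:b.shape[1]]=b;A[301:301+d.shape[0],400:400+d.shape[1]]=d
cv2.imwrite("pics/crops.png",A)
E
```

```text
(no output)
```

View pics/crops.png

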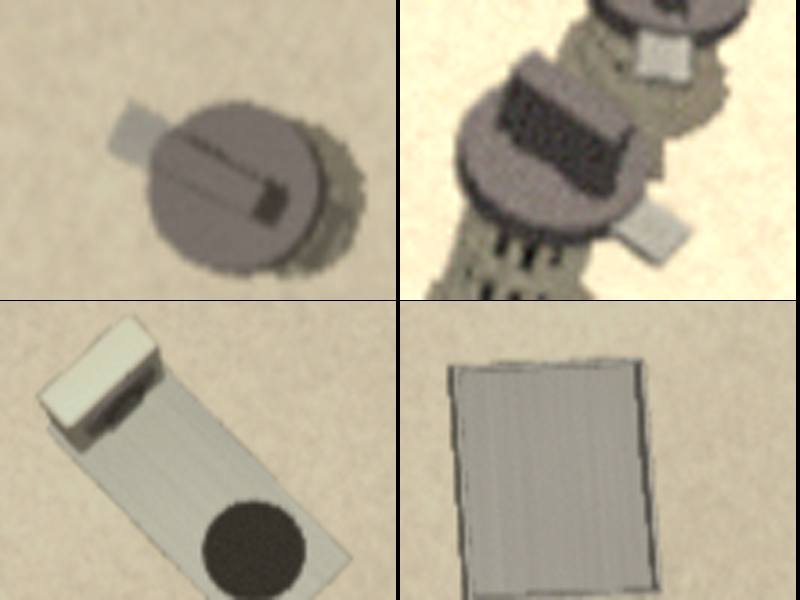

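```bash
python3 - <<'E'
from h import *
import pickle
t=pickle.load(open("top.pkl","rb"));s=pickle.load(open("scene.pkl","rb"))
T=lambda x,y,z:onz(t,120+x/6-.4,145+y/6-.4,z)
S=lambda x,y,z:onz(s,380+(x-400)/6-.4,210+y/6-.4,z)
# refined cap via circle on dark mask within crop
a=t["pixels"][145:195,120:186].astype(int).sum(2)
cap=T(236,187,.094); tip=T(117,126,.094)
d=tip-cap; print("top cap",cap,"tip",tip,np.hypot(*d[:2]),np.degrees(np.arctan2(d[1],d[0])))
w1=T(170,150,.126);w2=T(270,197,.126); d=w1-w2;print("wing",(w1+w2)/2,np.hypot(*d[:2]),np.degrees(np.arctan2(d[1],d[0])))
cap=S(553,155,.094); tip=S(674,247,.094); d=tip-cap; print("scene cap",cap,np.hypot(*d[:2]),np.degrees(np.arctan2(d[1],d[0])))
# wing in scene: top ends
w1=S(537,60,.126);w2=S(632,125,.126);d=w2-w1;print("scene wing edge",np.hypot(*d[:2]),np.degrees(np.arctan2(d[1],d[0])))
g=t["pixels"].astype(int).sum(2)
def cen(c,u,v,w,h,th):
    g=cv2.cvtColor(c["pixels"],cv2.COLOR_BGR2GRAY)[v:v+h,u:u+w]; m=(g<th).astype('uint8')
    k,l,st,ce=cv2.connectedComponentsWithStats(m); i=1+np.argmax(st[1:,4]); return ce[i]+[u,v],st[i]
p,st=cen(t,270,180,42,42,60); disc=onz(t,*p,.008); print("disc",p,st,disc)
p,st=cen(s,250,195,45,32,50); print("disc scene",p,st,onz(s,*p,.008))
C=lambda x,y,z:onz(t,220+x/3.6-.36,130+(y-301)/3.6-.36,z)
for q in [((165,367),(350,557)),((48,430),(185,577))]:
    a,b=[C(*r,.006) for r in q]; print("plate edge",a,b,np.degrees(np.arctan2(*(b-a)[1::-1])))
a,b=C(38,397,.106),C(133,316,.106);e=b-a; print("housing back edge",a,b,np.hypot(*e[:2]),np.degrees(np.arctan2(e[1],e[0])))
D=lambda x,y,z:onz(t,365+(x-400)/3.6-.36,180+(y-301)/3.6-.36,z)
q=[D(448,367,.014),D(642,360,.014),D(660,592,.014),D(465,599,.014)]
print("tray",np.round(q,3),np.mean(q,0))
E
```

```text
top cap [0.59104547 0.26209085 0.094     ] tip [0.61404805 0.30781179 0.094     ] 0.05118127333656997 63.29265350466463
wing [0.5909666  0.25883318 0.126     ] 0.04079698147488123 65.22421539756691
scene cap [0.59585835 0.26242351 0.094     ] 0.051675496230334565 60.14635897150002
scene wing edge 0.03888400656591546 62.9970487498344
disc [290.08972268 199.03588907] [  6   6  29  27 613] [ 0.54888976 -0.03589336  0.008     ]
disc scene [273.07224335 210.91634981] [  9   5  29  23 526] [ 0.55174329 -0.03647459  0.008     ]
plate edge [0.67577227 0.02555124 0.006     ] [ 0.54526552 -0.10143342  0.006     ] -135.7836701904982
plate edge [0.63150963 0.10534333 0.006     ] [0.53094959 0.01059755 0.006     ] -136.7051967882119
housing back edge [0.63401777 0.1002126  0.106     ] [0.68558893 0.04171724 0.106     ] 0.07798263781687421 -48.59969204369854
tray [[ 0.552 -0.249  0.014]
 [ 0.558 -0.38   0.014]
 [ 0.402 -0.388  0.014]
 [ 0.397 -0.258  0.014]] [ 0.47728334 -0.31869288  0.014     ]
```

The rows are not in the units I measure in: shifts go in shares of 50 mm and turns go in shares of pi rad. I convert before sending: -0.032 m is -0.64.

```bash
cat > to.py <<'E'
# prints tool-axis shift to a world target x y z yaw(deg)
import sys; from h import *
from scipy.spatial.transform import Rotation as Ro
o=ctrl.get_obs(); R=Ro.from_euler('xyz',o["eef_rot"]); x,y,z,w=map(float,sys.argv[1:5])
print("t",o["time_s"],"ee",o["ee_pos"].round(4),"rpy",np.degrees(o["eef_rot"]).round(1),"F",o["force"].round(1),"q",o["qpos"].round(2))
print("d",R.inv().apply(np.array([x,y,z])-o["ee_pos"]).round(4),"rv",(R.inv()*Ro.from_euler('xyz',[np.pi,0,np.radians(w)])).as_rotvec().round(3))
E
```

>>> {"op": "send_path", "data": {"increments": [{"dx": 0.64,"dy": -0.64},{"dx": 0.64,"dy": -0.64},{"dx": 0.64,"dy": -0.64},{"dx": 0.64,"dy": -0.64},{"dx": 0.64,"dy": -0.64},{"dx": 0.64,"dy": -0.64},{"dx": 0.64,"dy": -0.64},{"dx": 0.64,"dy": -0.64},{"dx": 0.64,"dy": -0.64},{"dx": 0.64,"dy": -0.64}], "jaw": 0.06}}

```text
time_s: 1.1
ee_pos: [0.37, -0.135, 0.2275]
eef_rot: [3.141, -0.0, 0.269]
force: [0.7, -0.1, -0.5]
grip_width: 0.0599
grip_force: 0.0
```

```bash
python3 to.py .593 .261 .22 63
```

```text
t 1.1 ee [ 0.37   -0.135   0.2275] rpy [180.   -0.   15.4] F [ 0.7 -0.1 -0.5] q [-0.44 -0.06  1.92 -0.    1.28  0.86]
d [ 0.3201 -0.3226  0.0075] rv [ 0.    -0.    -0.831]
```

Scaled: -0.032 m is -0.64.

>>> {"op": "send_path", "data": {"increments": [{"dx": 0.64,"dy": -0.64},{"dx": 0.64,"dy": -0.64},{"dx": 0.64,"dy": -0.64},{"dx": 0.64,"dy": -0.64},{"dx": 0.64,"dy": -0.64},{"dx": 0.64,"dy": -0.64},{"dx": 0.64,"dy": -0.64},{"dx": 0.64,"dy": -0.64},{"dx": 0.64,"dy": -0.64},{"dx": 0.64,"dy": -0.64}]}}

```text
time_s: 2.1
ee_pos: [0.5936, 0.2585, 0.227]
eef_rot: [3.142, 0.001, 0.269]
force: [-0.3, -0.1, 1.3]
grip_width: 0.0596
grip_force: 0.0
```

>>> {"op": "send_path", "data": {"increments": [{"az": -0.0446},{"az": -0.0446},{"az": -0.0446},{"az": -0.0446},{"az": -0.0446},{"az": -0.0414},{}]}}

```text
time_s: 2.8
ee_pos: [0.593, 0.2567, 0.227]
eef_rot: [-3.141, 0.001, 1.101]
force: [0.3, -0.2, 0.3]
grip_width: 0.0598
grip_force: 0.0
```

```bash
python3 to.py .593 .261 .12 63
python3 - <<'E'
from h import *
import pickle
c=camrig.camera("wrist");pickle.dump(c,open("wrist.pkl","wb"));cv2.imwrite("pics/w1.png",c["pixels"])
print(c["fx"],np.round(c["extrinsics"],3))
for p in [(.593,.261,.126),(.593,.261,.094),tuple(np.r_[.593,.261]+.052*np.r_[np.cos(1.1),np.sin(1.1)])+(.094,)]: print(p,proj(c,p))
E
```

```text
t 2.8 ee [0.593  0.2567 0.227 ] rpy [-180.     0.    63.1] F [ 0.3 -0.2  0.3] q [0.35 0.52 1.22 0.   1.41 0.82]
d [ 0.0039 -0.0019  0.107 ] rv [-0.001  0.001  0.001]
299.0277517564363 [[ 0.892  0.437  0.114  0.627]
 [-0.452  0.863  0.226  0.323]
 [ 0.    -0.253  0.968  0.383]
 [ 0.     0.     0.     1.   ]]
(0.593, 0.261, 0.126) (np.float64(274.68032979226945), np.float64(217.2050063842022))
(0.593, 0.261, 0.094) (np.float64(274.9768838653453), np.float64(208.61292457532906))
(np.float64(0.61658699831413), np.float64(0.30734278272319465), 0.094) (np.float64(274.955915911235), np.float64(155.45620151704622))
```

View pics/w1.png

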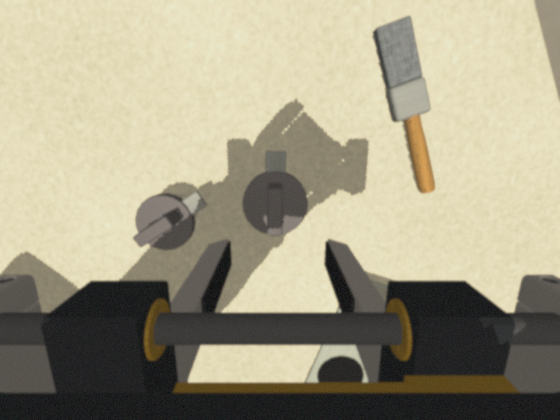

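The wrist view shows the cap at (275,204) with the wing vertical at column 275. The yaw is right, and the filter lies about 4 mm further along tool x than I computed.

Scaled: 0.03 m is 0.6, 0.006 m is 0.12.

>>> {"op": "send_path", "data": {"increments": [{"dx": 0.12,"dy": -0.04},{"dz": 0.54},{"dz": 0.6},{"dz": 0.6},{"dz": 0.3},{"dz": 0.1},{}]}}

```text
time_s: 3.55
ee_pos: [0.5943, 0.2632, 0.1208]
eef_rot: [3.141, -0.0, 1.098]
force: [-0.2, 0.3, 0.6]
grip_width: 0.0601
grip_force: 0.0
```

>>> {"op": "send_path", "data": {"increments": [{},{},{},{},{},{},{}], "jaw": 0.0, "force": 25}}

```text
time_s: 4.25
ee_pos: [0.594, 0.263, 0.1204]
eef_rot: [-3.141, 0.0, 1.099]
force: [-0.6, 0.1, -0.4]
grip_width: 0.0134
grip_force: 25.0
```

Scaled: -0.03 m is -0.6, -0.02 m is -0.4.

>>> {"op": "send_path", "data": {"increments": [{"dz": -0.2},{"dz": -0.4},{"dz": -0.6},{"dz": -0.6},{"dz": -0.6},{"dz": -0.2},{}]}}

```text
time_s: 4.95
ee_pos: [0.5943, 0.2631, 0.2517]
eef_rot: [3.14, -0.002, 1.099]
force: [0.4, 0.2, -2.7]
grip_width: 0.0136
grip_force: 25.0
```

```bash
python3 to.py .55 -.036 .26 -47
```

```text
t 4.95 ee [0.5943 0.2631 0.2517] rpy [ 1.799e+02 -1.000e-01  6.300e+01] F [ 0.4  0.2 -2.7] q [0.36 0.51 1.17 0.   1.46 0.83]
d [-0.2865  0.0965 -0.0086] rv [-1.000e-03 -3.000e-03  1.919e+00]
```

Scaled: -0.036 m is -0.72, -0.034 m is -0.68.

>>> {"op": "send_path", "data": {"increments": [{"dx": -0.24,"dy": 0.08},{"dx": -0.6,"dy": 0.2},{"dx": -0.72,"dy": 0.24},{"dx": -0.72,"dy": 0.24},{"dx": -0.72,"dy": 0.24},{"dx": -0.72,"dy": 0.24},{"dx": -0.72,"dy": 0.24},{"dx": -0.68,"dy": 0.24},{"dx": -0.4,"dy": 0.14},{"dx": -0.2,"dy": 0.06}]}}

```text
time_s: 5.95
ee_pos: [0.5484, -0.0375, 0.2489]
eef_rot: [-3.139, 0.001, 1.097]
force: [-0.5, 1.2, -2.2]
grip_width: 0.0144
grip_force: 25.0
```

>>> {"op": "send_path", "data": {"increments": [{"az": 0.0191},{"az": 0.0382},{"az": 0.0446},{"az": 0.0446},{"az": 0.0446},{"az": 0.0446},{"az": 0.0446},{"az": 0.0446},{"az": 0.0446},{"az": 0.0446}]}}

```text
time_s: 6.95
ee_pos: [0.549, -0.035, 0.2492]
eef_rot: [3.142, 0.002, -0.206]
force: [1.2, 0.5, -0.9]
grip_width: 0.0139
grip_force: 25.0
```

>>> {"op": "send_path", "data": {"increments": [{"az": 0.0446},{"az": 0.0446},{"az": 0.0446},{"az": 0.0446},{"az": 0.0159},{},{}]}}

```text
time_s: 7.65
ee_pos: [0.5492, -0.0352, 0.2497]
eef_rot: [3.141, 0.001, -0.809]
force: [0.5, 0.2, -1.7]
grip_width: 0.0138
grip_force: 25.0
```

```bash
python3 to.py .55 -.036 .15 -47
python3 - <<'E'
from h import *
for n in ["wrist","scene"]:
    c=camrig.camera(n);cv2.imwrite(f"pics/{n}2.png",c["pixels"])
E
```

```text
t 7.65 ee [ 0.5492 -0.0352  0.2497] rpy [ 1.80e+02  1.00e-01 -4.64e+01] F [ 0.5  0.2 -1.7] q [-0.13  0.28  1.49  0.    1.37  2.25]
d [ 0.0012 -0.      0.0997] rv [0.001 0.001 0.011]
```

View pics/wrist2.png

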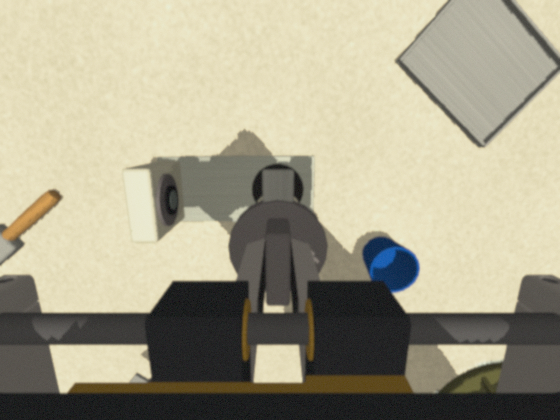

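View pics/scene2.png

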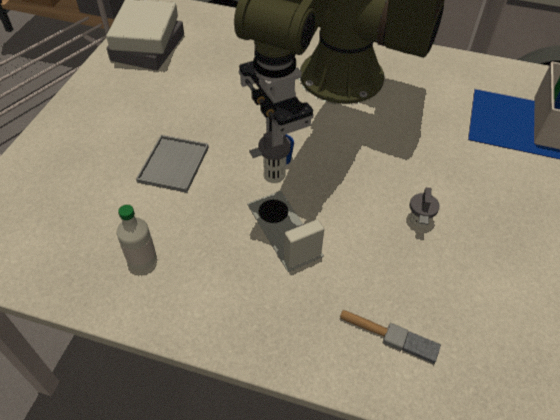

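The wrist view shows the foot plate running horizontally, with the lens at left (172,198) and the tongue pointing up at (278,180), so the left side faces the lens squarely. The scene view shows the filter hanging upright at (275,160). I'll lower it and hold.

Scaled: 0.025 m is 0.5, 0.02 m is 0.4, 0.01 rad is 0.0032.

>>> {"op": "send_path", "data": {"increments": [{"dz": 0.2,"az": 0.0032},{"dx": 0.02,"dz": 0.4},{"dz": 0.5},{"dz": 0.5},{"dz": 0.24},{"dz": 0.16}]}}

```text
time_s: 8.35
ee_pos: [0.5499, -0.0361, 0.1493]
eef_rot: [3.141, 0.001, -0.821]
force: [-0.2, 0.1, -1.2]
grip_width: 0.0141
grip_force: 25.0
```

>>> {"op": "send_path", "data": {"increments": [{},{},{},{},{},{},{},{},{},{}]}}

```text
time_s: 9.35
ee_pos: [0.5502, -0.0361, 0.1505]
eef_rot: [3.142, 0.0, -0.821]
force: [-0.2, -0.5, -2.5]
grip_width: 0.0134
grip_force: 25.0
```

>>> {"op": "send_path", "data": {"increments": [{},{},{}]}}

```text
time_s: 9.65
ee_pos: [0.5502, -0.0361, 0.1505]
eef_rot: [3.142, -0.0, -0.821]
force: [-0.3, 0.7, -1.6]
grip_width: 0.0137
grip_force: 25.0
```

```bash
python3 to.py .55 -.036 .15 43
python3 - <<'E'
from h import *
for n in ["top","scene"]:
    c=camrig.camera(n);cv2.imwrite(f"pics/{n}3.png",cv2.resize(c["pixels"][100:260,200:360],None,fx=3,fy=3))
    a=cv2.imread("pics/top3.png")
cv2.imwrite("pics/both3.png",cv2.resize(np.hstack([a,cv2.imread("pics/scene3.png")]),(800,400)))
E
```

```text
t 9.65 ee [ 0.5502 -0.0361  0.1505] rpy [180.  -0. -47.] F [-0.3  0.7 -1.6] q [-0.13  0.38  1.6  -0.    1.16  2.26]
d [-0.0002  0.0001  0.0005] rv [ 0.    -0.    -1.572]
```

View pics/both3.png

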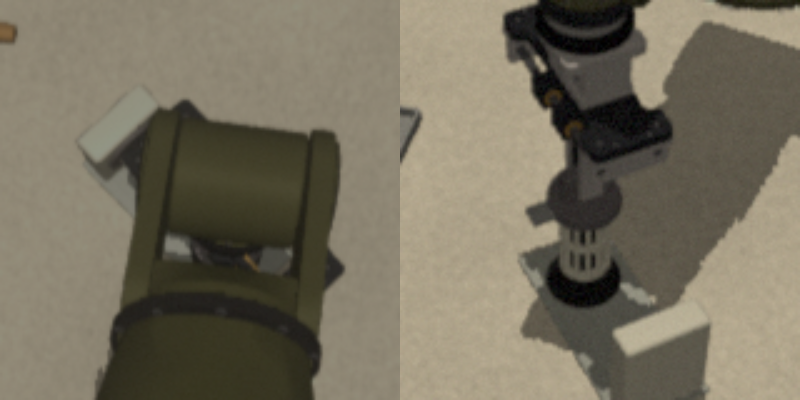

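The filter sits centred over the disc with its tongue to the left, upright. Next is the tongue side.

Scaled: -0.14 rad is -0.0446.

>>> {"op": "send_path", "data": {"increments": [{"az": -0.0223},{"az": -0.0382},{"az": -0.0446},{"az": -0.0446},{"az": -0.0446},{"az": -0.0446},{"az": -0.0446},{"az": -0.0446},{"az": -0.0446},{"az": -0.0446}]}}

```text
time_s: 10.75
ee_pos: [0.5502, -0.0361, 0.1504]
eef_rot: [-3.142, 0.0, 0.495]
force: [-0.4, 0.2, -1.9]
grip_width: 0.0134
grip_force: 25.0
```

>>> {"op": "send_path", "data": {"increments": [{"az": -0.0446},{"az": -0.0255},{"az": -0.0127},{},{},{},{},{},{},{}]}}

```text
time_s: 11.75
ee_pos: [0.5502, -0.0361, 0.1504]
eef_rot: [-3.142, 0.0, 0.749]
force: [0.1, -0.5, -2.5]
grip_width: 0.0138
grip_force: 25.0
```

>>> {"op": "send_path", "data": {"increments": [{},{},{},{},{},{}]}}

```text
time_s: 12.35
ee_pos: [0.5502, -0.0361, 0.1504]
eef_rot: [-3.142, 0.0, 0.749]
force: [0.2, 0.1, -1.3]
grip_width: 0.0136
grip_force: 25.0
```

```bash
python3 to.py .55 -.036 .15 133
```

```text
t 12.35 ee [ 0.5502 -0.0361  0.1504] rpy [-180.     0.    42.9] F [ 0.2  0.1 -1.3] q [-0.13  0.38  1.6   0.    1.16  0.69]
d [-0.0001 -0.0002  0.0004] rv [-0.    -0.    -1.573]
```

Scaled: -0.14 rad is -0.0446.

>>> {"op": "send_path", "data": {"increments": [{"az": -0.0223},{"az": -0.0382},{"az": -0.0446},{"az": -0.0446},{"az": -0.0446},{"az": -0.0446},{"az": -0.0446},{"az": -0.0446},{"az": -0.0446},{"az": -0.0446}]}}

```text
time_s: 13.35
ee_pos: [0.5502, -0.0361, 0.1505]
eef_rot: [3.142, 0.0, 2.065]
force: [-0.1, -0.5, -2.2]
grip_width: 0.0138
grip_force: 25.0
```

>>> {"op": "send_path", "data": {"increments": [{"az": -0.0446},{"az": -0.0255},{"az": -0.0127},{},{},{},{},{},{},{}]}}

```text
time_s: 14.35
ee_pos: [0.5502, -0.0361, 0.1504]
eef_rot: [3.142, -0.0, 2.319]
force: [-0.9, -0.0, -2.5]
grip_width: 0.0139
grip_force: 25.0
```

>>> {"op": "send_path", "data": {"increments": [{},{},{},{},{},{}]}}

```text
time_s: 14.95
ee_pos: [0.5502, -0.0361, 0.1505]
eef_rot: [3.142, 0.0, 2.319]
force: [-0.0, -0.3, -1.0]
grip_width: 0.0139
grip_force: 25.0
```

>>> {"op": "send_path", "data": {"increments": [{"dz": -0.2},{"dz": -0.4},{"dz": -0.4},{"dz": -0.2},{}]}}

```text
time_s: 15.45
ee_pos: [0.5507, -0.0362, 0.212]
eef_rot: [3.14, 0.002, 2.319]
force: [0.4, 0.7, -2.6]
grip_width: 0.0142
grip_force: 25.0
```

```bash
python3 to.py .477 -.319 .21 133
```

```text
t 15.45 ee [ 0.5507 -0.0362  0.212 ] rpy [1.799e+02 1.000e-01 1.329e+02] F [ 0.4  0.7 -2.6] q [-0.13  0.32  1.54  0.    1.29 -0.88]
d [-0.1572 -0.2464  0.0019] rv [ 0.002  0.002 -0.002]
```

Scaled: -0.031 m is -0.62, -0.004 m is -0.08.

>>> {"op": "send_path", "data": {"increments": [{"dx": -0.14,"dy": -0.22},{"dx": -0.32,"dy": -0.5},{"dx": -0.4,"dy": -0.62},{"dx": -0.4,"dy": -0.62},{"dx": -0.4,"dy": -0.62},{"dx": -0.4,"dy": -0.62},{"dx": -0.4,"dy": -0.62},{"dx": -0.36,"dy": -0.58},{"dx": -0.24,"dy": -0.38},{"dx": -0.08,"dy": -0.14}]}}

```text
time_s: 16.45
ee_pos: [0.4751, -0.3207, 0.2092]
eef_rot: [-3.141, -0.002, 2.316]
force: [0.1, 0.2, -1.8]
grip_width: 0.0137
grip_force: 25.0
```

>>> {"op": "send_path", "data": {"increments": [{"dz": 0.2},{"dz": 0.5},{"dz": 0.4},{"dz": 0.2},{"dz": 0.08},{},{}]}}

```text
time_s: 17.15
ee_pos: [0.4771, -0.3185, 0.1423]
eef_rot: [3.141, 0.001, 2.319]
force: [-0.5, -0.5, -1.3]
grip_width: 0.0139
grip_force: 25.0
```

```bash
python3 to.py .477 -.319 .1244 133
python3 - <<'E'
from h import *
L=[]
for n,(u,v) in dict(top=(330,150),scene=(90,60)).items():
    c=camrig.camera(n); L.append(cv2.resize(c["pixels"][v:v+160,u:u+160],(400,400)))
cv2.imwrite("pics/both4.png",np.hstack(L))
E
```

```text
t 17.15 ee [ 0.4771 -0.3185  0.1423] rpy [1.800e+02 1.000e-01 1.329e+02] F [-0.5 -0.5 -1.3] q [-0.65  0.43  1.55  0.    1.16 -1.4 ]
d [-0.0003 -0.0004  0.0179] rv [ 0.     0.001 -0.002]
```

View pics/both4.png

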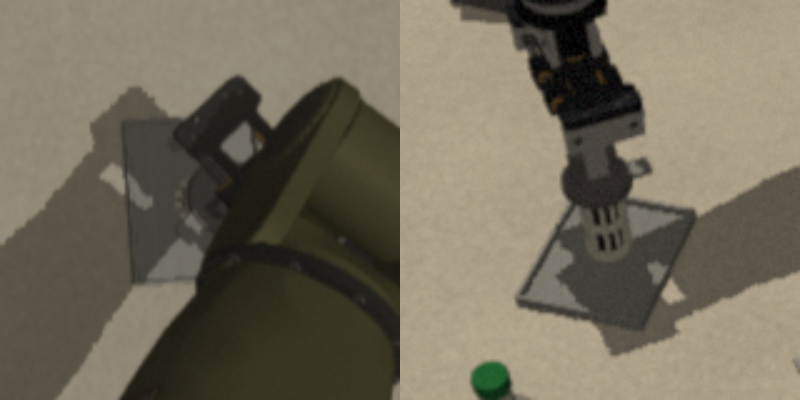

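The filter is upright over the middle of the tray. I'll lower the last 18 mm slowly.

Scaled: 0.006 m is 0.12, 0.004 m is 0.08.

>>> {"op": "send_path", "data": {"increments": [{"dz": 0.12},{"dz": 0.08},{"dz": 0.06},{"dz": 0.04},{"dz": 0.02},{"dz": 0.02},{},{}]}}

```text
time_s: 18.05
ee_pos: [0.4767, -0.3185, 0.1245]
eef_rot: [3.142, 0.0, 2.319]
force: [-0.1, 0.3, -1.6]
grip_width: 0.0139
grip_force: 25.0
```

>>> {"op": "send_path", "data": {"increments": [{"dz": 0.02},{},{}]}}

```text
time_s: 18.35
ee_pos: [0.4768, -0.3187, 0.1244]
eef_rot: [3.142, 0.001, 2.319]
force: [-1.9, 1.1, 6.4]
grip_width: 0.0138
grip_force: 25.0
```

Contact registers at +8 N. I'll release and retreat upward.

>>> {"op": "send_path", "data": {"increments": [{},{},{},{},{},{}], "jaw": 0.05}}

```text
time_s: 18.95
ee_pos: [0.4767, -0.3185, 0.1234]
eef_rot: [-3.142, -0.0, 2.319]
force: [-0.9, -0.3, 0.7]
grip_width: 0.0502
grip_force: 0.0
```

>>> {"op": "send_path", "data": {"increments": [{"dz": -0.2},{"dz": -0.4},{"dz": -0.6},{"dz": -0.6},{"dz": -0.2},{},{},{}]}}

```text
time_s: 19.75
ee_pos: [0.4763, -0.3183, 0.2219]
eef_rot: [-3.141, -0.002, 2.319]
force: [-0.6, 0.9, -0.0]
grip_width: 0.05
grip_force: 0.0
```

```bash
python3 - <<'E'
from h import *
L=[]
for n,(u,v) in dict(wrist=None,scene=(90,60)).items() if 0 else [("wrist",(80,0)),("scene",(90,60))]:
    c=camrig.camera(n); k=400 if n=="wrist" else 160
    L.append(cv2.resize(c["pixels"][v:v+k,u:u+k],(400,400)))
cv2.imwrite("pics/both5.png",np.hstack(L))
E
```

```text
(no output)
```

View pics/both5.png

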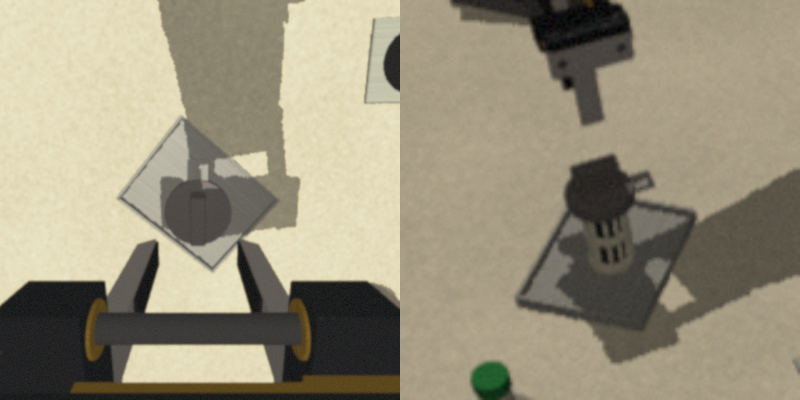

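The filter stands upright inside the tray and the gripper is clear of it.

```bash
python3 -c "
from station import ctrl, camrig, hand_in
print(hand_in())"
```

```text
the job is handed in; nothing more can be done
None
```

I showed the tall filter's left, tongue and right sides to the lens, then stood it upright in the tray and released it; I didn't touch the short filter, and handed in at about 20 s (hand-in returned no verdict).

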